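# Push the drill vise home in its locating corner

## Robot

A 6-joint arm with a two-finger parallel gripper is mounted at the origin on the work surface. World frame = base frame: x ahead of the robot, y to its left, z up, the work surface at z = 0. Lengths are in mm, angles in rad, forces in N, time in s.
With the tool pointing down it reaches from about 400 to 825 mm from the base axis. Payload 7 kg.
Tool frame: the origin (TCP) lies at the very end of the fingers, on their centre line; the grasp point (between the pads) lies 19 mm behind it; z points along the fingers, y is the line along which they close (so a half turn about z gives the same grasp; the last joint's range is limited). The gripper opens to 88 mm and grips with 3 to 60 N. Pads are 19 mm wide; open, the fingers measure 130 mm over their backs; the gripper's body (78 mm by 193 mm) begins 47 mm behind the grasp point.
Start: joints at [1.555, 0.359, 0.012, 0, -1.224, -0.288], TCP at [201.934, 644.064, 226.561] pointing down, gripper open.
Joint ranges: [-3.07, 3.07], [-1.43, 2.12], [-1.02, 1.25], [-3.03, 1.67], [-3.05, -0], [-3.03, 3.03]. Speed limits (rad/s): [2.39, 2.39, 3.01, 3.14, 3.14, 3.14].

## Interface

Orientations are given as a unit quaternion [x, y, z, w].
In Python, from plant import bot gives the robot as it stands. Calls block until the motion is done:
- bot.move_ptp(position, orientation): joint-space move of the TCP to a pose.
- bot.line_to(position, velocity=150, ori=None): straight line of the TCP; ori=None keeps the orientation; velocity is the mean speed in mm/s.
- bot.move_joints(angles): joint-space move.
- bot.move_gripper(opening, force=None): finger opening in mm; force is the grip in N (None keeps the last); returns when the fingers have stopped.
- bot.pause(seconds).
- bot.solve_ik(position, orientation): joint angles nearest the present ones, or None.
- bot.read_state(): the state.
- bot.camera(name): name is "side" or "top"; returns the picture (400x640x3 uint8, red, green, blue); there is no depth.
- bot.get_calibration(name): a dict with "fx", "fy", "cx", "cy" (pixels), "view" (4x4, takes a point from world to camera coordinates). Camera axes: x right, y up, looking along -z (the intrinsics and any distortion apply to the point x, -y, -z); pixel columns grow to the right and rows downward; lengths in mm; the calibration is good to about 2 mm. A picture is of the moment at which its call begins. get_calibration takes no time and is no camera call.
A pose or a line that the arm cannot do raises bot.Unreachable and nothing moves.
- bot.close_job(): hands the job in; it is judged then, once.
The state is a dict: "t": time; "joint_pos": joint angles; "qvel": joint speeds; "tau": joint torques, N m; "tcp_pos": TCP position; "eef_rot": TCP orientation; "contact_force": force on the tool from outside, world axes, zero at the start; "moment": the same for the moment, N m; "width": finger opening in mm; "finger_force": force on a finger pad.
Only numpy, scipy, OpenCV 4.12 (cv2) and the standard library are available. Lean on these libraries where they do the work, as an engineer would, in place of code of your own. Each camera call takes 0.05 s, during which the arm holds its last target. There are 200 camera calls.

## Task

Push the loose drill vise over the bench until its long side lies flush along the aluminium fence, well short of the end stop; then push it along the fence until its nose is up against the end stop, so that it finally sits snug against both the fence and the stop. Push only: the vise stays flat on the bench and is never lifted or tipped. Leave the other things on the bench where they are.

Things in the scene. Friction and masses are not known exactly. Their poses are not given: they have to be found in the camera images.
- vise: Loose grey metal drill vise, 0.7-1 kg. Base 140 long (own x) x 90 wide (own y) x 22 mm high, upright sides; two jaws 84 mm wide, tops 54 mm up. Origin: centre of the underside, below the centre of mass within 10 mm. Own +x: to its nose, at the start within 0.4 rad of the robot's left. A screw knob sticks out at the -x end. Own -y side faces the fence.
- vise_nose (a point): Centre of the flat nose end of the vise's base (70 mm ahead of the vise's origin), 11 mm above the bench.
- vise_front_corner (a point): Corner of the vise's base at the nose end of its fence side (vise frame 70, -45, 11 mm).
- vise_rear_corner (a point): Corner of the vise's base at the knob end of its fence side (vise frame -70, -45, 11 mm).
- vise_knob (a point): Centre of the flat outer face of the vise's round steel knob, 28 mm in diameter, 34 mm above the bench (105 mm behind the vise's origin, so 35 mm past the base's end).
- fence: Fixed aluminium angle across the robot's front: upright wall 450 mm long, 12 thick, 25 high, with a 4 mm foot behind it. Origin: on the wall's robot-side face, at bench level. Own y runs along the face to the robot's left (face spans -270 to +180 mm); own x points away from the robot, square into the face: a vise touching it has its side at own x = 0.
- stop: Fixed steel block on the fence: 30 mm long along the fence, 30 high, standing out 58 mm from the fence's face towards the robot, black clamp screw on top. Origin: where its vise-facing (right-hand) end meets the fence's face, at bench level. Axes as the fence's: a vise touching it has its nose at own y = 0.
- spool: Bystander: blue and silver solder spool standing on its flange, 62 mm in diameter, 48 mm high; origin at the centre of its underside.
- flux: Bystander: small upright flux bottle, 34 mm in diameter, 75 mm high; origin at the centre of its underside.
- tape: Bystander: roll of black tape lying flat, 60 mm in diameter, 19 mm high; origin at the centre of its underside.
- driver: Bystander: screwdriver lying to the left of the work.
- cutters: Bystander: green-handled side cutters lying past the left end of the fence, about 150 mm long.
Things that resemble listed ones, but are neither listed nor needed, are in the scene too. Leave any orange or pink look-alike of the stop alone.

How it is judged:
By the outcome, as a careful person would: the job done as asked, in the order asked, and still so for the second after the job is handed in, with the robot touching nothing.
It also fails if it takes over 51 s, if anything falls off the work surface, if the arm or the gripper's body presses on something with over 40 N, if the wrist force passes 120 N, or if a joint passes its speed limit or range.

## Working session

There is one attempt and no reset: what is moved stays moved. The work goes in short steps, each a Python script; the robot and the scene stay as the last script left them, time stands still between calls to the robot, and variables do not carry over. Pictures are saved under pics/ and viewed, at most 10 in all, crops included, and the job is handed in when it is done.

```bash
mkdir -p pics; python3 - <<'E'
from plant import bot
import cv2
for n in("top","side"):
    cv2.imwrite(f"pics/{n}0.png",bot.camera(n)[:,:,::-1]); print(n,bot.get_calibration(n))
s=bot.read_state();print(s["t"],s["tcp_pos"],s["eef_rot"])
E
```

```text
top {'fx': 493.99159975648655, 'fy': 493.99159975648655, 'cx': 314.21499440061655, 'cy': 202.53845871334266, 'view': array([[-2.43342630e-02, -9.99703270e-01, -1.10279848e-03,
        -9.50044872e+00],
       [ 9.88751852e-01, -2.42304990e-02,  1.47589494e-01,
        -5.97518962e+02],
       [-1.47572421e-01,  2.50108753e-03,  9.89048090e-01,
        -1.36488699e+03],
       [ 0.00000000e+00,  0.00000000e+00,  0.00000000e+00,
         1.00000000e+00]])}
side {'fx': 499.24091443084785, 'fy': 499.24091443084785, 'cx': 318.7302337492066, 'cy': 196.3688237686124, 'view': array([[-9.86372695e-01, -1.64468088e-01, -4.37667045e-03,
         5.97655641e+02],
       [ 1.02028962e-01, -6.32339193e-01,  7.67943511e-01,
        -1.28363619e+02],
       [-1.29069741e-01,  7.57031963e-01,  6.40502622e-01,
        -1.44795519e+03],
       [ 0.00000000e+00,  0.00000000e+00,  0.00000000e+00,
         1.00000000e+00]])}
0.1 [201.810288   643.66003016 225.70233365] [ 9.88477914e-01 -1.51363210e-01 -4.56635480e-05  7.67843378e-04]
```

View pics/top0.png

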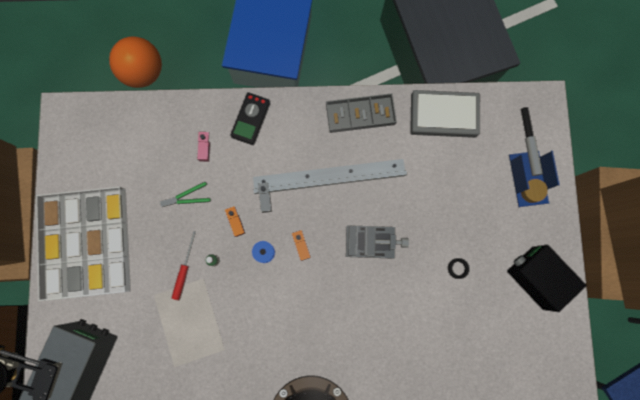

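View pics/side0.png

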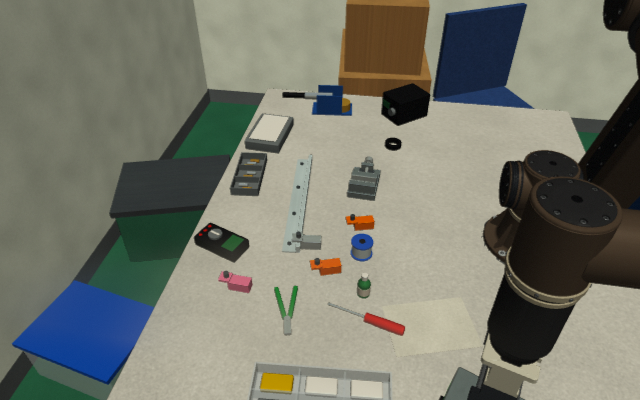

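The top view shows the vise at about (371,241) with its knob at (404,242). The fence face runs from about (255,190) to (405,173), and the stop is at (265,197). An orange look-alike sits at (300,245) and the spool at (263,251). Next I'll take a closer crop to measure from.

```bash
cat > h.py <<'E'
import numpy as np, cv2
from plant import bot
def ray(n,uv,z):
    c=bot.get_calibration(n);V=c["view"];R=V[:3,:3];o=-R.T@V[:3,3]
    d=R.T@np.array([(uv[0]-c["cx"])/c["fx"],-(uv[1]-c["cy"])/c["fy"],-1])
    return o+d*(z-o[2])/d[2]
def proj(n,p):
    c=bot.get_calibration(n);q=c["view"]@np.append(p,1)
    return np.array([c["cx"]+c["fx"]*q[0]/-q[2],c["cy"]-c["fy"]*q[1]/-q[2]])
def crop(n,box,k,out):
    x,y,w,h=box;im=bot.camera(n)[:,:,::-1]
    cv2.imwrite(out,cv2.resize(im[y:y+h,x:x+w],None,fx=k,fy=k,interpolation=cv2.INTER_CUBIC))
E
python3 - <<'E'
from h import *
crop("top",(240,150,190,130),4.2,"pics/top1.png")
crop("side",(270,140,130,130),4.5,"pics/side1.png")
E
```

```text
(no output)
```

View pics/top1.png

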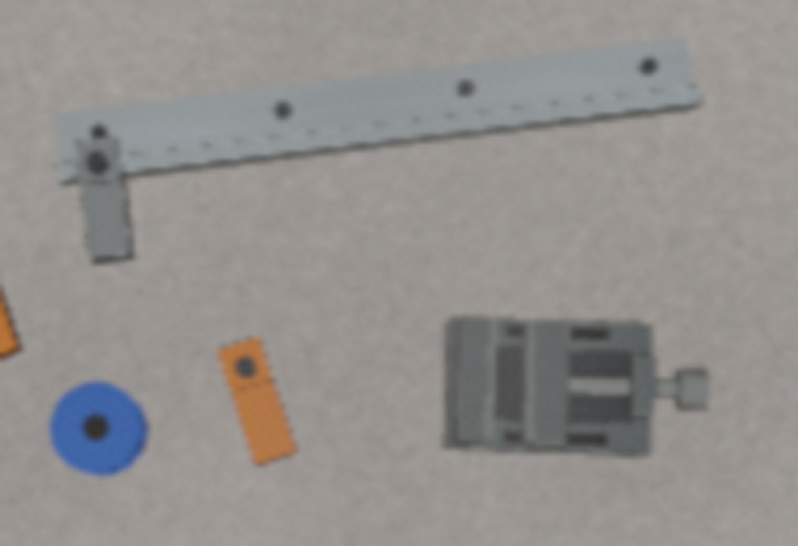

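View pics/side1.png

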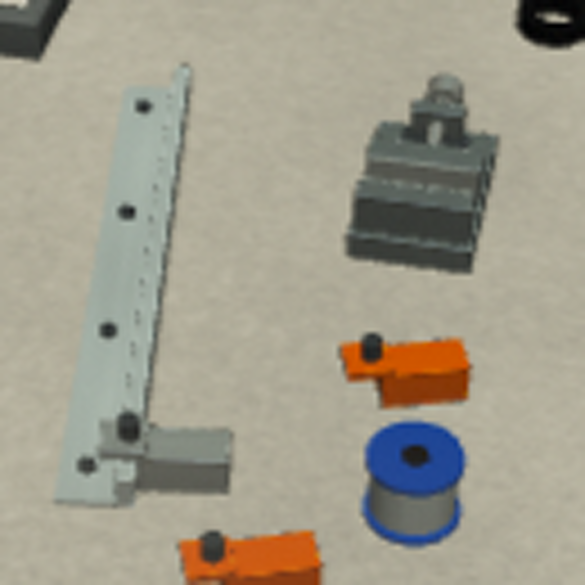

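The crops show three things:
- **Vise:** base corners in the top crop at about (445,318), (443,448), (650,456) and (652,323), with the knob's outer face at (709,389).
- **Fence:** robot-side edge from (62,184) to (699,104).
- **Stop:** right-hand face at about (128,175) to (133,258).

```bash
python3 - <<'E'
from h import *
np.set_printoptions(precision=1,suppress=True)
T=lambda u,v:(240+(u+.5)/4.2-.5,150+(v+.5)/4.2-.5)
S=lambda u,v:(270+(u+.5)/4.5-.5,140+(v+.5)/4.5-.5)
def sh(name,f,n,uv,z):print(name,n,ray(n,f(*uv),z))
for nm,uv,z in [("FL",(445,318),22),("RL",(443,448),22),("RR",(650,456),22),("FR",(652,323),22),("knob",(709,389),34),("fenceL0",(62,184),0),("fenceR0",(699,106),0),("fenceL25",(62,180),25),("fenceR25",(697,99),25),("stopcorner",(133,258),30),("stopL",(92,263),30),("stopnearfence",(128,180),30),("orange",(221,350),30),("orange",(296,452),30),("spool",(98,428),48)]: sh(nm,T,"top",uv,z)
for nm,uv,z in [("fence near-left bot",(130,503),0),("far right top",(188,66),25),("noseFence",(348,238),22),("noseNear",(473,252),22),("rear near",(498,138),22),("stop outer bottom",(230,492),0),("stop outer right top",(232,430),30),("stop corner near fence",(150,425),30)]: sh(nm,S,"side",uv,z)
E
```

```text
FL top [ 531.9 -112.8   22. ]
RL top [ 443.3 -108.4   22. ]
RR top [ 434.5 -248.6   22. ]
FR top [ 525.  -254.4   22. ]
knob top [ 478.2 -288.8   34. ]
fenceL0 top [635.2 151.7   0. ]
fenceR0 top [ 680.1 -298.7    0. ]
fenceL25 top [633.8 148.7  25. ]
fenceR25 top [ 680.  -292.7   25. ]
stopcorner top [577.5  99.9  30. ]
stopL top [574.8 128.   30. ]
stopnearfence top [631.8 102.7  30. ]
orange top [513.   40.8  30. ]
orange top [442.8  -8.6  30. ]
spool top [461.2 123.   48. ]
fence near-left bot side [639.6 147.5   0. ]
far right top side [ 681.  -295.2   25. ]
noseFence side [ 533.2 -109.7   22. ]
noseNear side [ 445.  -108.3   22. ]
rear near side [ 437.2 -244.2   22. ]
stop outer bottom side [578.8 127.9   0. ]
stop outer right top side [581.6 102.6  30. ]
stop corner near fence side [633.9 106.4  30. ]
```

Both views agree, and the sizes fit: base 141×90, fence 448 long, stop standing out 58–61. For the first push I'll use the open fingers as a two-point pusher square to the fence.

```bash
cat >> h.py <<'E'
L=np.array([634.5,150.]);t=np.array([-45.5,446.]);t/=np.linalg.norm(t);n=np.array([t[1],-t[0]])
O=L-180*t   # fence origin
def quat(y):  # tool down, tool y along y
    a=np.arctan2(y[0],-y[1])/2; return [np.cos(a),np.sin(a),0,0]
def P(d,s,z): return list(O+d*n+s*t)+[z]   # fence frame -> world
def F(): return np.array(bot.read_state()["contact_force"])
def press(d,s,z,ax,lim,step,maxd,v=40):
    """step along ax=(dd,ds) until the reaction exceeds lim"""
    dw=ax[0]*n+ax[1]*t; k=0
    while k<maxd:
        k+=step; bot.line_to(P(d+k*ax[0],s+k*ax[1],z),velocity=v); bot.pause(.05)
        f=-F()[:2]@dw
        if f>lim: break
    return k,f
E
python3 - <<'E'
from h import *
np.set_printoptions(precision=1,suppress=True)
C=np.array([483.7,-181.]);s=(C-O)@t;d=(C-O)@n;print("vise d,s",d,s)
q=quat(-t)
bot.move_ptp(P(-267,s,150),q)
bot.line_to(P(-267,s,10),velocity=200);f0=F();print("free",f0)
bot.line_to(P(-150,s,10),velocity=60);print(F())
bot.line_to(P(-112,s,10),velocity=60);print(F())
print(press(-112,s,10,(1,0),20,2,22),F())
st=bot.read_state();print(st["t"],(np.array(st["tcp_pos"][:2])-O)@n,(np.array(st["tcp_pos"][:2])-O)@t,st["width"])
crop("top",(240,150,190,130),4.2,"pics/top2.png")
E
```

```text
vise d,s -183.6149097661196 -133.98599476979825
free [0.1 0.5 0.6]
[-4.1 -0.1 -2. ]
[-2.5 -0.9 -0.6]
(16, np.float64(22.181604045445805)) [-22.3  -0.4  18.8]
9.35 -102.86885983603263 -134.06057474684636 87.57994090300011
```

View pics/top2.png

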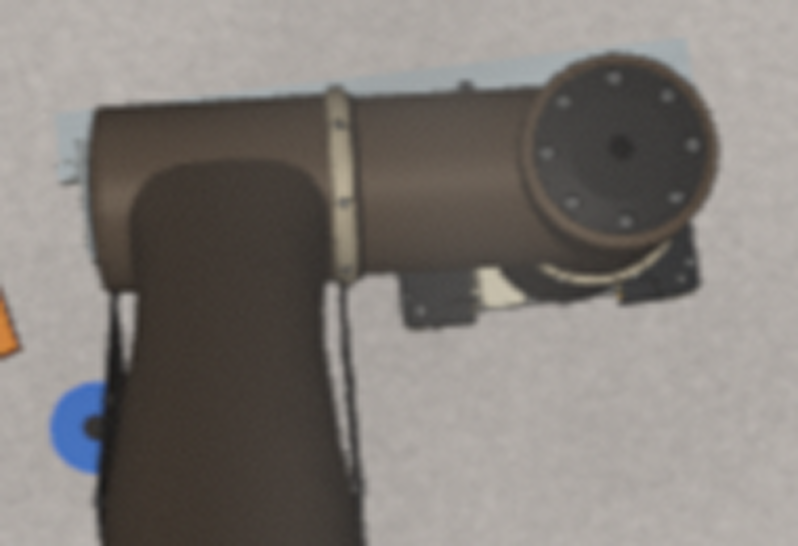

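The arm hides the vise here, but 22 N of reaction at d = -103 matches fence contact (90 mm vise width plus a finger half-width of about 10 mm). I'll back out, move over the knob end and look again.

```bash
python3 - <<'E'
from h import *
s=-134
bot.line_to(P(-150,s,10),velocity=150);bot.line_to(P(-150,s,130),velocity=200)
bot.move_gripper(0)
bot.move_ptp(P(-100,-330,130),quat(n))
st=bot.read_state();print(st["t"],st["tcp_pos"],F())
crop("top",(240,150,190,130),4.2,"pics/top3.png")
crop("side",(270,110,130,130),4.5,"pics/side3.png")
E
```

```text
15.7417 [ 586.76501869 -367.431118    130.02873296] [ 0.07251913  0.6826297  -0.16196795]
```

View pics/top3.png

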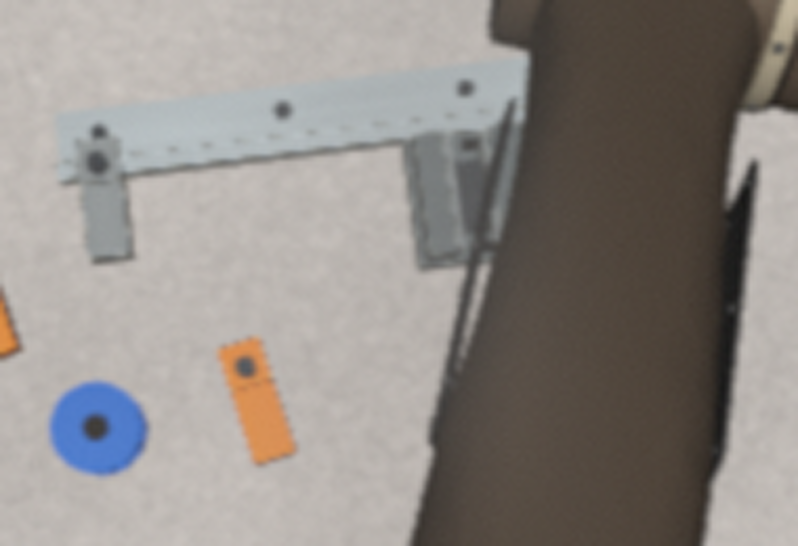

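View pics/side3.png

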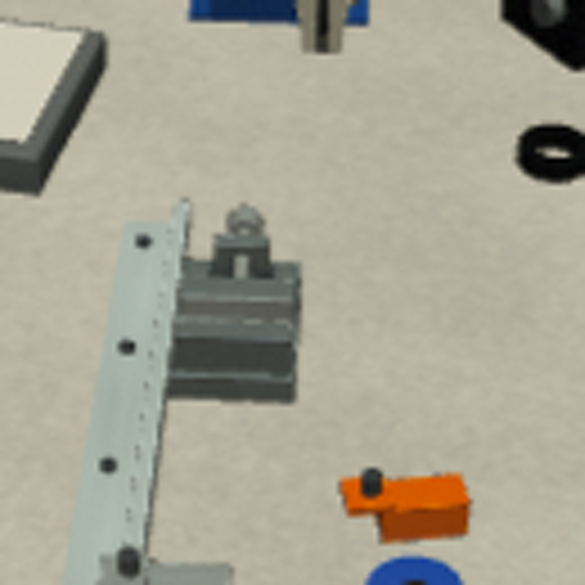

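The side crop shows the vise flush: its side meets the wall from about (168,398) to (190,262). In the top crop the nose's robot-side corner is near (420,268), well short of the stop. I'll check that corner numerically and then push on the knob.

```bash
python3 - <<'E'
from h import *
np.set_printoptions(precision=1,suppress=True)
T=lambda u,v:(240+(u+.5)/4.2-.5,150+(v+.5)/4.2-.5)
S=lambda u,v:(270+(u+.5)/4.5-.5,110+(v+.5)/4.5-.5)
for c,uv in(("top",T(421,268)),("side",S(296,383)),("side",S(301,264))):
    w=ray(c,uv,22)[:2]-O; print(c,"d,s",w@n,w@t)
q=quat(n)
bot.move_ptp(P(-45,-285,110),q);bot.line_to(P(-45,-285,20),velocity=150);print(F())
k,f=press(-45,-285,20,(0,1),1.5,4,56);print("contact",k,f)
s=-285+k
bot.line_to(P(-45,-65,20),velocity=50);print(F())
print(press(-45,-65,20,(0,1),18,2,36),F())
st=bot.read_state();w=np.array(st["tcp_pos"][:2])-O;print(st["t"],w@n,w@t)
E
```

```text
top d,s -92.43323906893434 -59.27516189021169
side d,s -90.86955329776848 -54.86096315812003
side d,s -89.30554430523283 -194.8939080944183
[0.5 0.2 1. ]
contact 48 1.598299465776918Traceback (most recent call last):
  File "<stdin>", line 11, in <module>
plant.Unreachable: the arm cannot follow that straight line within its joint ranges
```

```bash
python3 - <<'E'
from h import *
np.set_printoptions(precision=2,suppress=True)
st=bot.read_state();print(st["t"],np.array(st["joint_pos"]))
for nm,y in(("n",n),("-n",-n),("t",t),("-t",-t)):
  for s in(-250,-150,-45):
    j=bot.solve_ik(P(-45,s,20),quat(y));print(nm,s,None if j is None else np.array(j))
E
```

```text
20.5917 [-0.12  0.55 -0.18 -0.   -0.83 -2.92]
n -250 [-0.14  0.56 -0.17  0.   -0.84 -2.9 ]
n -150 None
n -45 None
-n -250 [-0.14  0.56 -0.17  0.   -0.84  0.24]
-n -150 [ 0.01  0.51 -0.28  0.   -0.79  0.09]
-n -45 [ 0.19  0.47 -0.35  0.   -0.75 -0.09]
t -250 [-0.14  0.56 -0.17  0.   -0.84 -1.33]
t -150 [ 0.01  0.51 -0.28  0.   -0.79 -1.48]
t -45 [ 0.19  0.47 -0.35  0.   -0.75 -1.66]
-t -250 [-0.14  0.56 -0.17  0.   -0.84  1.81]
-t -150 [ 0.01  0.51 -0.28  0.   -0.79  1.66]
-t -45 [ 0.19  0.47 -0.35  0.   -0.75  1.48]
```

Only the last joint's range stops this move, so the half-turned tool (-n) works. I'll back off, turn above and push.

```bash
python3 - <<'E'
from h import *
np.set_printoptions(precision=1,suppress=True)
bot.line_to(P(-45,-275,20),velocity=150);bot.line_to(P(-45,-275,90),velocity=200)
q=quat(-n)
bot.move_ptp(P(-45,-275,90),q);bot.line_to(P(-45,-275,20),velocity=150);print(bot.read_state()["t"],F())
bot.line_to(P(-45,-240,20),velocity=80)
bot.line_to(P(-45,-65,20),velocity=50);print(F())
print(press(-45,-65,20,(0,1),18,2,36),F())
st=bot.read_state();w=np.array(st["tcp_pos"][:2])-O;print(st["t"],w@n,w@t)
crop("side",(270,170,130,110),5,"pics/side4.png")
E
```

```text
24.7583 [-0.3  0.3 -0.1]
[ 0.3 -4.2 -2.2]
(18, np.float64(18.331104197807303)) [  0.7 -18.4  -1.6]
31.6917 -45.76505154313026 -49.812086501247144
```

View pics/side4.png

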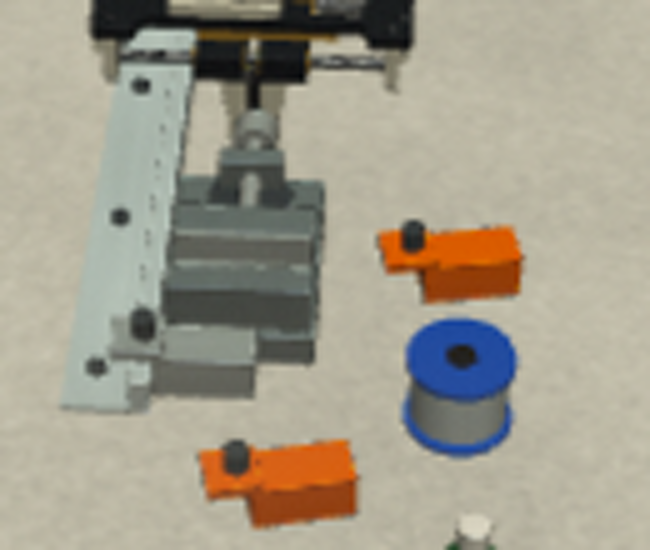

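The view shows the nose against the stop and the side against the wall. I'll compare the robot-side base corners, front (314,343) and rear (324,184), with the earlier flush readings of -90.9 and -89.3.

```bash
python3 - <<'E'
from h import *
S=lambda u,v:(270+(u+.5)/5-.5,170+(v+.5)/5-.5)
for uv in((315,343),(324,184)):
    w=ray("side",S(*uv),22)[:2]-O; print("d,s",w@n,w@t)
bot.line_to(P(-45,-85,20),velocity=100);bot.line_to(P(-45,-85,120),velocity=200)
bot.move_ptp(P(-200,-150,150),quat(-t))
print(bot.read_state()["t"])
crop("top",(240,150,130,100),6,"pics/top5.png")
E
```

```text
d,s -90.30233555642704 140.4152050316035
d,s -89.97022991144145 1.5408329683761044
34.4333
```

View pics/top5.png

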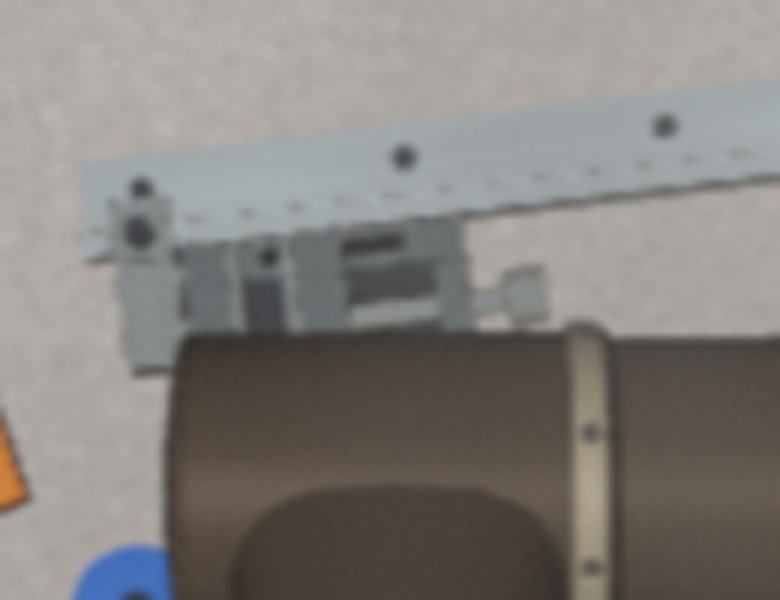

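In the final picture the vise sits against the wall and the stop with no visible gap, and the corner readings (-90.3, -90.0) are flush. The robot is clear, so I'll hand in.

```bash
python3 -c "
from h import *
print(F()); print(bot.close_job())"
```

```text
[-0.25932725 -0.06352387  0.74513394]
the job is handed in; nothing more can be done
None
```

The vise was pushed flush to the fence about 190 mm short of the stop, then slid along it until its nose met the stop; the last pictures show no visible gap at either, and I handed the job in at about 34 s of the 51 s allowed.

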